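# Turn the specimen in the reader's holder and keep it clamped at the third click

## Task

Lift the upright grooved metal specimen out of the jaws of the reader's holder, turn it a quarter turn so that its grooved face looks at the reader's lens, and stand it back between the jaws. Then swing the clamp lever exactly three clicks by its upright knob, without going on to a fourth, so that the jaw clamps the specimen; the lever springs back if let go, so finish while still holding the knob at the third click. Leave the spare block, the vial and the beaker where they are.

Things in the scene. Friction and masses are not known exactly. Their poses are not given: they have to be found in the camera images.
- holder: Fixed specimen holder: aluminium base plate 250 x 250 mm, top 10 mm above the table, with two jaws, a white reader and a clamp lever. Origin on the table below the centre of a clamped specimen. +x points from there to the reader's lens, z up, y along the jaws' closing line (fixed jaw on +y). The plate spans x -75 to 175, y -175 to 75 mm.
- fixed_face (a point): Middle of the fixed jaw's face, at y = 18 mm in the holder's frame, 24 mm above the table. Both jaws are 56 mm long in the holder's x, 28 mm either side of the origin, and their tops are 38 mm above the table.
- pad_face (a point): Middle of the sliding jaw's sprung pad face, at y = -28 mm in the holder's frame with the lever at rest, so the opening is 46 mm. It moves 4 mm toward +y per click and pushes a loosely standing specimen square against the fixed jaw; at the third click it presses with about 4 N. Behind it is a dark steel block 84 mm long in x, 36 mm high.
- lens (a point): Glass of the reader's black lens tube, at x = 48 mm in the holder's frame, 26 mm above the table, facing the specimen. The tube is 24 mm in diameter, its top 38 mm above the table; the white reader box behind it starts at x = 96 mm and is 77 mm high.
- specimen_mid (a point): Centre of the upright loose aluminium specimen, 36 x 36 x 80 mm, 0.17 to 0.35 kg, standing on the base plate between the jaws (top 90 mm, this centre 50 mm above the table). z up, +x out of its grooved face. At the start that face looks to the fixed jaw (holder +y), so it needs a quarter turn clockwise seen from above; it must be lifted clear of the jaws to turn.
- groove (a point): Point in the middle of the specimen's grooved face, 18 mm from its centre. The groove is 10 mm wide and 8 mm deep and runs the whole 80 mm length down the middle of that face only; the other three sides are plain.
- lever (a joint): Clamp lever's angle, rad: 0 at rest on its stop, growing clockwise seen from above, at most 1.25. A sprung pawl clicks every 0.24: crests at 0.12, 0.36, 0.60, 0.84; notches at 0.24 (first click), 0.48, 0.72 (third), 0.96. Push at the knob: 6 N leaving a notch, easing to 1-2 N, then a sharp jump as it drops into the next. 24 mm a click at the knob. If let go it springs back to 0.
- lever_pivot (a point): Point on the lever's vertical hinge axis, 62 mm above the table, at x = 0, y = -120 mm in the holder's frame. The knob's axis is 100 mm from it. At rest the lever points halfway between the holder's -x and -y (knob at x -71, y -191 mm); at the third click it points nearly along -x.
- knob: Upright black round knob on the free end of the clamp lever, 16 mm in diameter, 50 mm tall, its top 88 mm and its foot 38 mm above the table, on a steel arm whose top is 38 mm above the table. Origin on its axis, 62 mm above the table. It goes round with the lever and can spin freely about its own axis.
- spare_mid (a point): Centre of a spare plain aluminium block, 80 x 36 x 36 mm, lying on the table beside the holder; leave it.
- vial_mid (a point): Middle of a small closed amber glass vial with a black cap, 26 mm in diameter, 55 mm tall, standing on the table beside the holder's +y edge; leave it.
- beaker_mid (a point): Middle of a glass beaker, 70 mm in diameter, 90 mm tall, standing on the table; leave it.
Things that resemble listed ones, but are neither listed nor needed, are in the scene too. Leave any blue or yellow look-alike of the part that bears specimen_mid alone.

How it is judged (in metres and radians):
On the way, in this order (a step that is already met when the one before it is completed fails the run):
1. the specimen is lifted clear of the jaws (height (world z) of specimen_mid above 0.08 m and value of joint lever below 0.12 rad), for 0.1 s.
2. the specimen stands between the jaws again, grooved face toward the lens, let go, lever still at rest (height (world z) of specimen_mid below 0.053 m and angle between specimen_mid's own z axis and vertical below 0.06 rad and x of groove in the frame of holder between 0.004 and 0.032 m and x of specimen_mid in the frame of holder between -0.014 and 0.014 m and angle between the x axis of specimen_mid and the x axis of holder, either way round below 0.35 rad and contact force between the fingers and specimen below 0.1 N and value of joint lever below 0.12 rad), for 0.2 s.
3. the lever is at the third click (value of joint lever between 0.62 and 0.83 rad), for 0.2 s.
At the end, for the whole second after the job is handed in: Fingers hold the knob with the lever still at the third click (0.62 to 0.83 rad); the specimen, untouched by the robot, stands clamped square (0.08 rad) on the plate against the fixed jaw, groove toward the lens, within 15 mm of the middle along the jaws (all of step 3 and velocity of joint lever between -0.2 and 0.2 rad/s and contact force between the fingers and knob above 0.5 N and contact force between holder and specimen above 5 N and contact force between each of the arm, the fingers and specimen below 0.1 N and height (world z) of specimen_mid below 0.053 m and angle between specimen_mid's own z axis and vertical below 0.06 rad and angle between the x axis of specimen_mid and the x axis of holder, either way round below 0.08 rad and x of groove in the frame of holder above 0.003 m and x of specimen_mid in the frame of holder between -0.015 and 0.015 m and y of specimen_mid in the frame of holder between -0.004 and 0.004 m); the arm keeps its last pose, push and grip.
It fails at once if the lever goes on to the fourth click (value of joint lever above 0.88 rad).
It fails at once if the spare block, vial or beaker is disturbed (moved over 30 mm) (distance of any of spare_mid, vial_mid, beaker_mid from where it was at the start of the episode above 0.03 m).
It also fails if it takes over 58 s, if anything falls off the work surface, if the arm or the gripper's body presses on something with over 40 N, if the wrist force passes 120 N, or if a joint passes its speed limit or range.

## Robot

A 6-joint arm with a two-finger parallel gripper is mounted at the origin on the work surface. World frame = base frame: x ahead of the robot, y to its left, z up, the work surface at z = 0. Lengths are in mm, angles in degrees, forces in N, time in s.
With the tool pointing down it reaches from about 350 to 850 mm from the base axis. Payload 8.1 kg.
Tool frame: the origin (TCP) lies at the very end of the fingers, on their centre line; the grasp point (between the pads) lies grip_depth behind it (grip_depth is the distance from the TCP to the grasp point, in mm); z points along the fingers, y is the direction in which the jaws open and shut (so a half turn about z gives the same grasp; the last joint's range is limited). The gripper opens to 85 mm and grips with 20 to 120 N. Pads are 22 mm wide; open, the fingers measure 114 mm over their backs; the gripper's body (76 mm by 85 mm) begins 54 mm behind the grasp point. The pads swing forward as they close: fully open they stand 13 mm farther back than shut.
Start: joints at [-76.627, 7.471, 85.268, -0, 87.261, -4.893], TCP at [188.076, -569.765, 231.292] pointing down, gripper open.
Joint ranges: [-169.43, 169.43], [-51.17, 129.36], [1.28, 143.12], [-76.62, 256.62], [0, 156.53], [-152.29, 152.29]. Speed limits (degrees/s): [136.94, 136.94, 159.86, 180, 180, 180].

## Interface

Orientations are given as [roll, pitch, yaw] about the fixed x, y, z axes, in that order (R = Rz(yaw) Ry(pitch) Rx(roll)).
In Python, from bench import * gives the robot as it stands.
- The arm moves only by the tool step_arm, never from a script. Its argument "plan" is a list of rows, each an object of numbers: "grip": the finger opening in cm, from 0 to 8.54; "tx", "ty", "tz": the shift along the tool's x, y, z in cm; "ax", "ay", "az": the turn, a rotation vector about the tool's x, y, z in degrees. In form: [{"grip": .., "tx": .., "ty": .., "tz": .., "ax": .., "ay": .., "az": ..}, ...]. A call has 1 to 8 rows; each row shifts and turns the commanded pose from where the row before left it, along the tool's axes as they then stand; what a row does not reach is not made up. A row lasts 1/12 s, in which the tool goes at most 41.7 mm and 7.16 degrees, less where a joint would pass 70% of its speed; a pose out of reach is approached as far as the arm can. A call with a gripper value outside its range is refused whole. The fingers move at their own pace and stop on an object; "newtons" is the grip in N (left out, the last holds). Time passes only in rows, so rows that do not move let the fingers close. It gives the time, the measured TCP pose, the force and the opening at its end, in the units of the state.
- sense(): the state, without advancing time (a new reading comes with each control period).
- snapshot(name): name is "side" or "top" or "wrist"; returns the picture (384x512x3 uint8, red, green, blue); there is no depth.
- camera_model(name): a dict with "intrinsics" (3x3 intrinsics, pixels), "dist_coeffs" ([k1, k2, p1, p2, k3] as OpenCV has them; the pictures are not rectified), "pose" (4x4, takes a point from camera to world coordinates); the wrist camera has in their place "T_tool_cam" (4x4, takes a point from camera to tool coordinates, whose origin is the TCP and whose axes are the flange's). Camera axes: x right, y down, z forward; pixel columns grow to the right and rows downward; lengths in mm; the calibration is good to about 2 mm. A picture is of the moment at which its call begins: read the wrist's pose just before it. camera_model takes no time and is no camera call.
- hand_in(): hands the job in, once; it reports no verdict.
The state is a dict: "time": time; "joint_pos": joint angles; "qd": joint speeds; "joint_efforts": joint torques, N m; "tool_pos": TCP position; "tcp_rot": TCP orientation; "ft_force": force on the tool from outside, world axes, zero at the start; "wrist_torque": the same for the moment, N m; "finger_gap": finger opening in mm.
Only numpy, scipy, OpenCV 4.12 (cv2) and the standard library are available. Lean on these libraries where they do the work, as an engineer would, in place of code of your own. Each camera call takes 0.05 s, during which the arm holds its last target.

## Working session

There is one attempt and no reset: what is moved stays moved. The work goes in short steps, Python scripts to look and compute and a tool call to move; the robot and the scene stay as the last step left them, time stands still between calls to the robot, and variables do not carry over. Pictures are saved under pics/ and viewed, and the job is handed in when it is done.

Besides the shell and the picture viewer there is one more tool, called after ">>>" in YAML: its name, and indented under it one key for each argument. step_arm: Moves the arm, as the interface text tells. Its arguments: {"type":"object","properties":{"plan":{"type":"array","items":{"type":"object","properties":{"grip":{"type":"number"},"tx":{"type":"number"},"ty":{"type":"number"},"tz":{"type":"number"},"ax":{"type":"number"},"ay":{"type":"number"},"az":{"type":"number"}}}},"newtons":{"type":"number"}},"required":["plan"]}

```bash
ls; mkdir -p pics
python3 - <<'E'
from bench import *
import cv2
print(sense())
for n in ["side","top","wrist"]:
    im=snapshot(n); cv2.imwrite(f"pics/{n}0.png",im[:,:,::-1]); print(n,camera_model(n))
E
```

```text
pics
{'time': 0.0, 'joint_pos': array([-7.66273580e+01,  7.51676953e+00,  8.53290115e+01,  1.39259827e-03,
        8.72613678e+01, -4.89292052e+00]), 'qd': array([-0.03321665, -0.01740669, -0.05110677, -0.03301167, -0.047945  ,
        0.03786149]), 'joint_efforts': array([-6.83418803e-04, -5.69390273e+01, -5.00553668e+01, -3.03683009e-04,
        1.45418869e-02,  1.95795047e-05]), 'tool_pos': array([ 187.95702896, -569.22369336,  230.22967714]), 'tcp_rot': array([-1.79893360e+02, -1.05249353e-02,  1.82654849e+01]), 'ft_force': array([-0.19302837,  0.45559197,  0.15217387]), 'wrist_torque': array([ 0.01137588, -0.03739804, -0.00355827]), 'finger_gap': 85.1776072164965}
side {'intrinsics': array([[488.86591322,   0.        , 251.95952318],
       [  0.        , 488.86591322, 191.62339237],
       [  0.        ,   0.        ,   1.        ]]), 'dist_coeffs': array([-0.17138681,  0.        ,  0.        ,  0.        ,  0.        ]), 'pose': array([[ 9.98989177e-01, -3.35799399e-02,  2.98832878e-02,
         5.11146499e+02],
       [-4.49491434e-02, -7.39660163e-01,  6.71477787e-01,
      
[... 725 characters left out ...]
[ 0.00000000e+00,  0.00000000e+00,  0.00000000e+00,
         1.00000000e+00]])}
wrist {'intrinsics': array([[325.02073061,   0.        , 256.99046902],
       [  0.        , 325.02073061, 193.75388609],
       [  0.        ,   0.        ,   1.        ]]), 'dist_coeffs': array([-0.01625511,  0.        ,  0.        ,  0.        ,  0.        ]), 'T_tool_cam': array([[-1.23456392e-03, -9.56428530e-01, -2.91963942e-01,
         7.48621965e+01],
       [ 9.99999182e-01, -1.27815919e-03, -4.14263166e-05,
         1.50026964e+00],
       [-3.33555086e-04, -2.91963755e-01,  9.56429325e-01,
        -1.42227520e+02],
       [ 0.00000000e+00,  0.00000000e+00,  0.00000000e+00,
         1.00000000e+00]])}
```

View pics/side0.png

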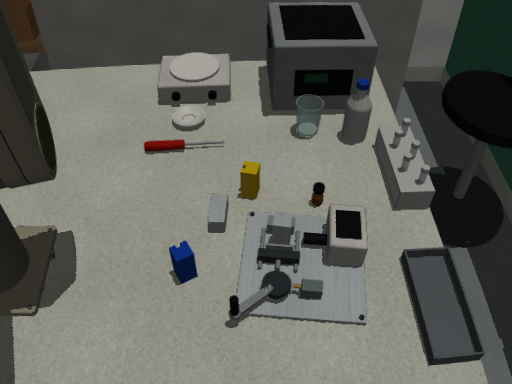

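View pics/top0.png

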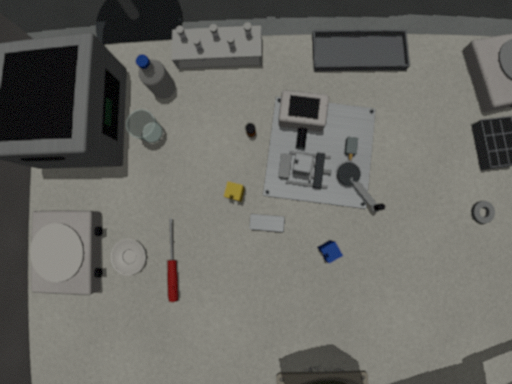

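```bash
python3 -c "
import bench
print([ (k,getattr(bench,k)) for k in dir(bench) if not k.startswith('__')])"
```

```text
[('PlanningError', <class 'bench.PlanningError'>), ('camera_model', <function make.<locals>.<lambda> at 0x7f6aa5d24720>), ('grip_depth', 18.700000000000003), ('hand_in', <function connect.<locals>.done at 0x7f6aa5c977e0>), ('sense', <function make.<locals>.<lambda> at 0x7f6aa5d24680>), ('snapshot', <function make.<locals>.drawn_camera at 0x7f6aa5d24180>)]
```

Candidates for the specimen: the grey block in the jaws at side (280,235) / top (303,165); the lying spare at side (218,212); the blue block at (183,262); the yellow one at (250,180). By the description it's the grey one in the jaws. Next, a close crop to check.

Run:
```python
import cv2
s=cv2.imread("pics/side0.png"); t=cv2.imread("pics/top0.png")
cv2.imwrite("pics/s_crop.png",cv2.resize(s[195:335,220:385],None,fx=4.5,fy=4.2,interpolation=cv2.INTER_CUBIC)[:600,:800])
cv2.imwrite("pics/t_crop.png",cv2.resize(t[80:225,250:400],None,fx=4,fy=4,interpolation=cv2.INTER_CUBIC))
```

```text
(no output)
```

View pics/s_crop.png

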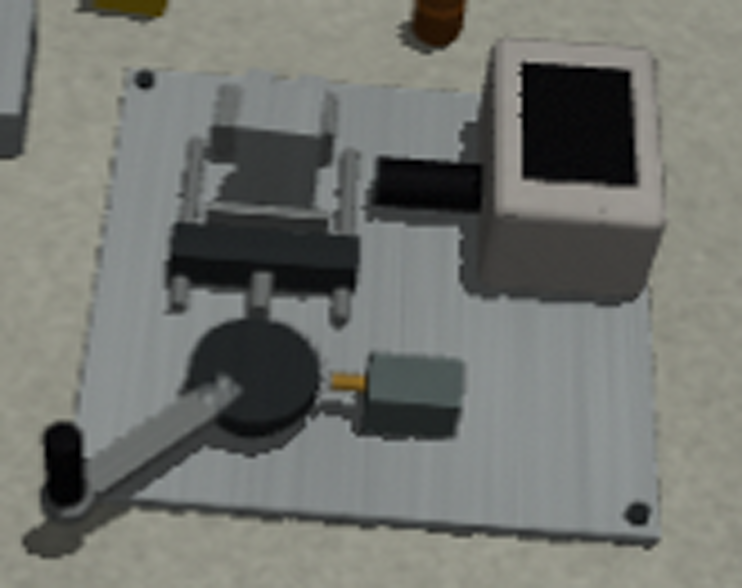

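View pics/t_crop.png

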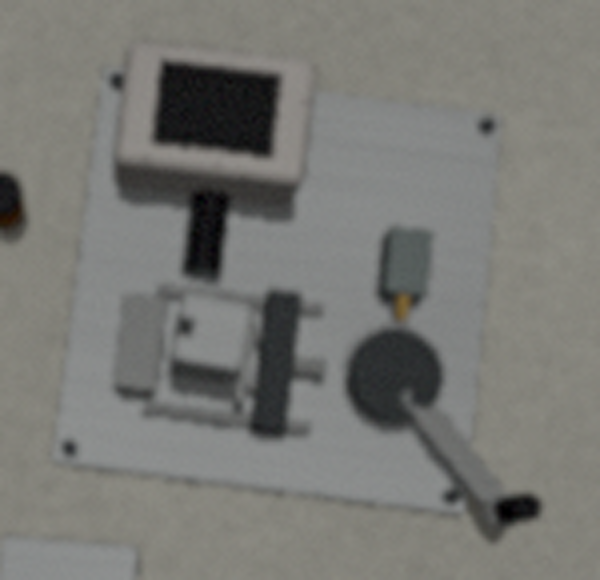

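View pics/wrist0.png

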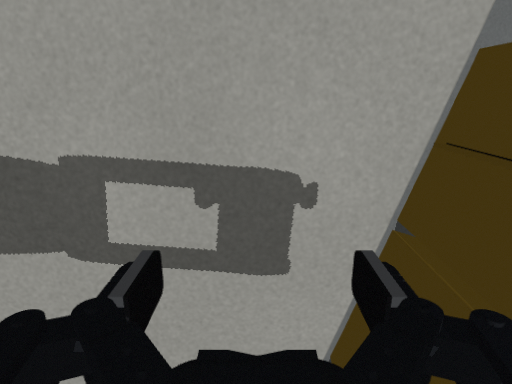

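The crops show the grey block in the jaws. Its groove mark is on the +y side, at top crop (185,325), next to the pale fixed jaw at (140,345). The reader is toward world +x, and the knob is at top crop (518,508).

```bash
cat > h.py <<'E'
from bench import *
import cv2, numpy as np
from scipy.spatial.transform import Rotation as Rn
def ray(cam,px,T=None):
    m=camera_model(cam)
    p=cv2.undistortPoints(np.array(px,float).reshape(-1,1,2),m['intrinsics'],m['dist_coeffs']).reshape(-1,2)
    P=m['pose'] if T is None else T
    d=np.c_[p,np.ones(len(p))]@P[:3,:3].T
    return P[:3,3],d
def onz(cam,px,z,T=None):
    o,d=ray(cam,px,T); return o+d*((z-o[2])/d[:,2])[:,None]
def proj(cam,X,T=None):
    m=camera_model(cam); P=np.linalg.inv(m['pose'] if T is None else T)
    r,_=cv2.Rodrigues(P[:3,:3])
    return cv2.projectPoints(np.array(X,float).reshape(-1,1,3),r,P[:3,3],m['intrinsics'],m['dist_coeffs'])[0].reshape(-1,2)
def wristT():
    s=sense(); T=np.eye(4); T[:3,:3]=Rn.from_euler('xyz',s['tcp_rot'],degrees=True).as_matrix(); T[:3,3]=s['tool_pos']
    return T@camera_model('wrist')['T_tool_cam']
E
python3 - <<'E'
from h import *
t=cv2.imread("pics/top0.png");g=cv2.cvtColor(t,6).astype(float)
def cen(im,x,y,r=3):
    x0,y0=int(round(x)),int(round(y));w=im[y0-r:y0+r+1,x0-r:x0+r+1];w=np.clip(np.median(w)-15-w,0,None)
    yy,xx=np.mgrid[y0-r:y0+r+1,x0-r:x0+r+1];return [(w*xx).sum()/w.sum(),(w*yy).sum()/w.sum()]
pt=[cen(g,250+a/4-.4,80+b/4-.4) for a,b in [(117,81),(487,125),(69,448),(451,496)]]
P=onz('top',pt,10);print(np.round(pt,1),P.round(1))
s=cv2.imread("pics/side0.png");gs=cv2.cvtColor(s,6).astype(float)
ps=[cen(gs,220+a/4.5-.4,195+b/4.2-.4) for a,b in [(145,79),(637,513)]]
print(np.round(ps,1),onz('side',ps,10).round(1))
print(np.linalg.norm(P[0]-P[1]),np.linalg.norm(P[0]-P[2]),np.linalg.norm(P[1]-P[3]),np.linalg.norm(P[2]-P[3]))
# knob top
kt=onz('top',[[250+527/4,80+505/4]],88); ks=onz('side',[[220+63/4.5,195+432/4.2]],88);print('knob',kt.round(1),ks.round(1))
E
```

```text
[[279.   99.9]
 [371.3 111. ]
 [266.9 191.7]
 [363.3 203. ]] [[ 766.9   87.9   10. ]
 [ 733.6 -139.8   10. ]
 [ 539.3  122.2   10. ]
 [ 507.2 -108.2   10. ]]
[[251.7 213.6]
 [361.3 317.1]] [[ 540.9  125.3   10. ]
 [ 735.3 -137.2   10. ]]
230.10306152648033 230.24851456839033 228.59622219941664 232.6289553511838
knob [[ 496.  -129.7   88. ]] [[ 499.  -127.8   88. ]]
```

>>> step_arm:
  plan:
    - {"tx": 2.9, "ty": -2.3}
    - {"tx": 2.9, "ty": -2.3}
    - {"tx": 2.9, "ty": -2.3}
    - {"tx": 2.9, "ty": -2.3}
    - {"tx": 2.9, "ty": -2.3}
    - {"tx": 2.9, "ty": -2.3}
    - {"tx": 2.9, "ty": -2.3}
    - {"tx": 2.9, "ty": -2.3}

```text
invalid input
```

>>> step_arm:
  plan:
    - {"tx": 2.9, "ty": -2.3}
    - {"tx": 2.9, "ty": -2.3}
    - {"tx": 2.9, "ty": -2.3}
    - {"tx": 2.9, "ty": -2.3}
    - {"tx": 2.9, "ty": -2.3}
    - {"tx": 2.9, "ty": -2.3}
    - {"tx": 2.9, "ty": -2.3}
    - {"tx": 2.9, "ty": -2.3}

```text
invalid input
```

>>> step_arm:
  plan:
    - {"tx": 2.9, "ty": -2.3}
    - {"tx": 2.9, "ty": -2.3}
    - {"tx": 2.9, "ty": -2.3}
    - {"tx": 2.9, "ty": -2.3}
    - {"az": -7}
    - {"az": -7}
    - {"az": -7}
    - {"az": -7}

```text
invalid input
```

>>> step_arm:
  plan:
    - {"az": -7}
    - {"az": -7}
    - {"az": -7}
    - {"az": -7}
    - {"az": -7.1}
    - {"az": 0}
    - {"az": 0}

```text
invalid input
```

Run:
```python
from h import *
s=sense();print(s['time'],s['tool_pos'],s['tcp_rot'],s['joint_pos'])
T=wristT();im=snapshot('wrist');np.save('T1.npy',T);cv2.imwrite('pics/w1.png',im[:,:,::-1])
```

```text
0.15 [ 187.95531796 -569.34340721  230.44789638] [-1.79915864e+02 -5.64220080e-03  1.82648285e+01] [-7.66283741e+01  7.50671680e+00  8.53171751e+01 -1.55686157e-03
  8.72604190e+01 -4.89313123e+00]
```

View pics/w1.png

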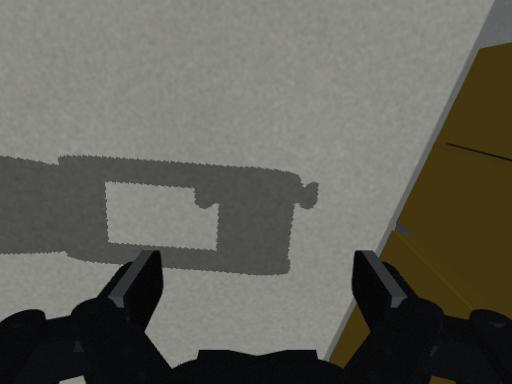

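The arm has not moved because the rows were refused as invalid, so I'll give every key in full.

>>> step_arm:
  plan:
    - {"grip": 8.5, "tx": 2.9, "ty": -2.3, "tz": 0, "ax": 0, "ay": 0, "az": 0}
    - {"grip": 8.5, "tx": 2.9, "ty": -2.3, "tz": 0, "ax": 0, "ay": 0, "az": 0}
    - {"grip": 8.5, "tx": 2.9, "ty": -2.3, "tz": 0, "ax": 0, "ay": 0, "az": 0}
    - {"grip": 8.5, "tx": 2.9, "ty": -2.3, "tz": 0, "ax": 0, "ay": 0, "az": 0}
    - {"grip": 8.5, "tx": 2.9, "ty": -2.3, "tz": 0, "ax": 0, "ay": 0, "az": 0}
    - {"grip": 8.5, "tx": 2.9, "ty": -2.3, "tz": 0, "ax": 0, "ay": 0, "az": 0}
    - {"grip": 8.5, "tx": 2.9, "ty": -2.3, "tz": 0, "ax": 0, "ay": 0, "az": 0}
    - {"grip": 8.5, "tx": 2.9, "ty": -2.3, "tz": 0, "ax": 0, "ay": 0, "az": 0}

```text
time: 0.87
tool_pos: [351.3, -320.7, 231.2]
tcp_rot: [180.0, -0.0, 18.2]
ft_force: [1.1, -0.3, -1.1]
finger_gap: 84.7
```

>>> step_arm:
  plan:
    - {"grip": 8.5, "tx": 2.9, "ty": -2.3, "tz": 0, "ax": 0, "ay": 0, "az": 0}
    - {"grip": 8.5, "tx": 2.9, "ty": -2.3, "tz": 0, "ax": 0, "ay": 0, "az": 0}
    - {"grip": 8.5, "tx": 2.9, "ty": -2.3, "tz": 0, "ax": 0, "ay": 0, "az": 0}
    - {"grip": 8.5, "tx": 2.9, "ty": -2.3, "tz": 0, "ax": 0, "ay": 0, "az": 0}
    - {"grip": 8.5, "tx": 2.9, "ty": -2.3, "tz": 0, "ax": 0, "ay": 0, "az": 0}
    - {"grip": 8.5, "tx": 2.9, "ty": -2.3, "tz": 0, "ax": 0, "ay": 0, "az": 0}
    - {"grip": 8.5, "tx": 2.9, "ty": -2.3, "tz": 0, "ax": 0, "ay": 0, "az": 0}
    - {"grip": 8.5, "tx": 2.9, "ty": -2.3, "tz": 0, "ax": 0, "ay": 0, "az": 0}

```text
time: 1.53
tool_pos: [514.0, -73.1, 231.3]
tcp_rot: [180.0, -0.0, 18.3]
ft_force: [0.5, -0.4, -0.4]
finger_gap: 84.9
```

>>> step_arm:
  plan:
    - {"grip": 8.5, "tx": 2.9, "ty": -2.3, "tz": 0, "ax": 0, "ay": 0, "az": 0}
    - {"grip": 8.5, "tx": 2.9, "ty": -2.3, "tz": 0, "ax": 0, "ay": 0, "az": 0}
    - {"grip": 8.5, "tx": 2.9, "ty": -2.3, "tz": 0, "ax": 0, "ay": 0, "az": 0}
    - {"grip": 8.5, "tx": 2.9, "ty": -2.3, "tz": 0, "ax": 0, "ay": 0, "az": 0}
    - {"grip": 8.5, "tx": 0, "ty": 0, "tz": 0, "ax": 0, "ay": 0, "az": -7}
    - {"grip": 8.5, "tx": 0, "ty": 0, "tz": 0, "ax": 0, "ay": 0, "az": -7}
    - {"grip": 8.5, "tx": 0, "ty": 0, "tz": 0, "ax": 0, "ay": 0, "az": -7}
    - {"grip": 8.5, "tx": 0, "ty": 0, "tz": 0, "ax": 0, "ay": 0, "az": -7}

```text
time: 2.2
tool_pos: [594.6, 49.3, 230.8]
tcp_rot: [-180.0, 0.0, 46.7]
ft_force: [-0.4, -0.0, 0.3]
finger_gap: 85.3
```

>>> step_arm:
  plan:
    - {"grip": 8.5, "tx": 0, "ty": 0, "tz": 0, "ax": 0, "ay": 0, "az": -7}
    - {"grip": 8.5, "tx": 0, "ty": 0, "tz": 0, "ax": 0, "ay": 0, "az": -7}
    - {"grip": 8.5, "tx": 0, "ty": 0, "tz": 0, "ax": 0, "ay": 0, "az": -7}
    - {"grip": 8.5, "tx": 0, "ty": 0, "tz": 0, "ax": 0, "ay": 0, "az": -7}
    - {"grip": 8.5, "tx": 0, "ty": 0, "tz": 0, "ax": 0, "ay": 0, "az": -7}
    - {"grip": 8.5, "tx": 0, "ty": 0, "tz": 0, "ax": 0, "ay": 0, "az": 0}
    - {"grip": 8.5, "tx": 0, "ty": 0, "tz": 0, "ax": 0, "ay": 0, "az": 0}

```text
time: 2.78
tool_pos: [594.6, 48.9, 231.1]
tcp_rot: [-180.0, 0.0, 81.0]
ft_force: [0.1, -0.1, -0.4]
finger_gap: 85.2
```

Run:
```python
from h import *
s=sense();print(s['time'],s['tool_pos'],s['tcp_rot'],s['joint_pos'])
T=wristT();im=snapshot('wrist');np.save('T1.npy',T);cv2.imwrite('pics/w1.png',im[:,:,::-1])
```

```text
2.7833 [594.55541751  48.85242344 231.09024174] [-1.79978842e+02  2.14027650e-03  8.10411043e+01] [-2.26940282e-01  6.96627729e+00  8.58363345e+01  1.09788427e-03
  8.72186260e+01  8.73190236e+00]
```

View pics/w1.png

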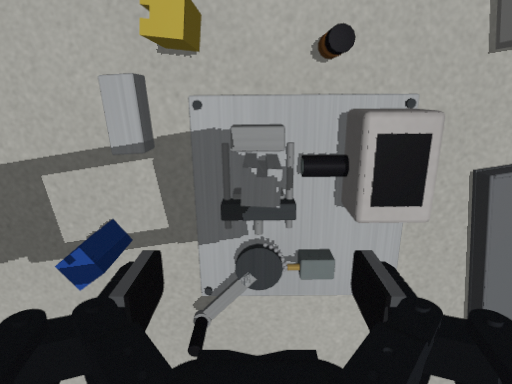

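Run:
```python
from h import *
im=cv2.imread('pics/w1.png');cv2.imwrite('pics/w1c.png',cv2.resize(im[90:250,180:340],None,fx=3.7,fy=3.7,interpolation=cv2.INTER_CUBIC))
T=np.load('T1.npy');g=cv2.cvtColor(im,6).astype(float)
def cen(im,x,y,r=4):
    w=im[y-r:y+r+1,x-r:x+r+1];w=np.clip(np.median(w)-25-w,0,None)
    yy,xx=np.mgrid[y-r:y+r+1,x-r:x+r+1];return [(w*xx).sum()/w.sum(),(w*yy).sum()/w.sum()]
p=[cen(g,*q) for q in [(197,105),(410,103),(208,291)]]
P=onz('wrist',p,10,T);print(np.round(p,1),P.round(1),P[1]-P[0],P[2]-P[0],(P[1]+P[2])/2)
```

```text
[[  nan   nan]
 [406.  102.8]
 [210.  288. ]] [[   nan    nan    nan]
 [ 764.7   87.7   10. ]
 [ 510.  -104.1   10. ]] [nan nan nan] [nan nan nan] [637.38078343  -8.16768138  10.        ]<stdin>:6: RuntimeWarning: invalid value encountered in scalar divide
```

View pics/w1c.png

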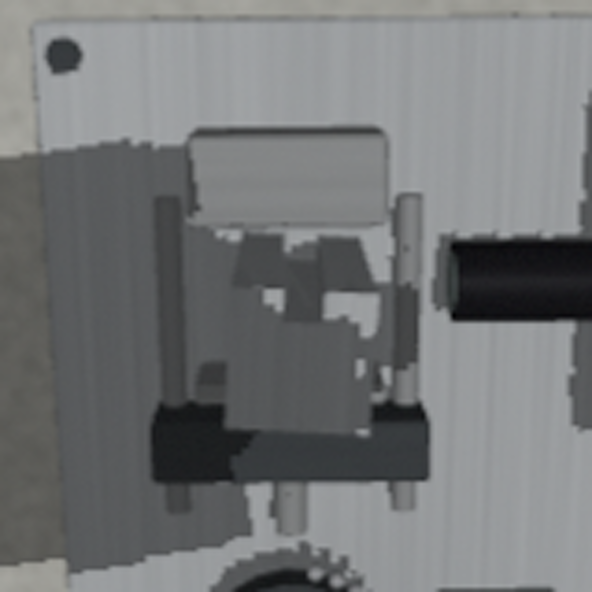

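Run:
```python
from h import *
T=np.load('T1.npy')
c=np.array([[233,287],[375,290],[370,432],[224,430]])/3.7+[180,90]-.4
P=onz('wrist',c,90,T);print(P.round(1),P.mean(0),np.linalg.norm(P-np.roll(P,1,0),axis=1))
j=np.array([[190,222],[386,222],[386,132],[190,132]])/3.7+[180,90]-.4
print('jaw',onz('wrist',j,38,T).round(1))
l=np.array([[453,243],[453,320]])/3.7+[180,90]-.4
print('lens',onz('wrist',l,26,T).round(1))
yaw=np.radians(-8.2);R=np.array([[np.cos(yaw),-np.sin(yaw)],[np.sin(yaw),np.cos(yaw)]])
O=np.array([637.4,-7.9])-R@[50,-50];print('O',O)
for n,q in dict(spec=P.mean(0)[:2]).items(): print(n,R.T@(q-O))
print((R.T@(onz('wrist',j,38,T)[:,:2]-O).T).T, (R.T@(onz('wrist',l,26,T)[:,:2]-O).T).T)
# overlay check in top & side of specimen
```

```text
[[584.6  62.   90. ]
 [618.2  56.   90. ]
 [612.1  20.3  90. ]
 [576.2  26.6  90. ]] [597.79370175  41.22070894  90.        ] [36.4503127  34.15403623 36.14121158 36.39207466]
jaw [[571.7  71.4  38. ]
 [625.9  62.8  38. ]
 [629.2  87.4  38. ]
 [576.2  95.8  38. ]]
lens [[645.1  51.6  26. ]
 [642.4  28.6  26. ]]
O [595.04263514  48.72025823]
spec [ 3.79259306 -7.03049394]
[[-26.30783305  19.13154278]
 [ 28.57280826  18.34395316]
 [ 28.34339226  43.13529039]
 [-25.38005335  43.90911415]] [[ 49.12827881   9.95619769]
 [ 49.71967406 -13.14722642]]
```

Measured in the wrist view: the specimen's top is at about (597.5, 41) and its sides read 34–36 mm, against 36 given. The fixed jaw face reads y≈18.7 (given 18) and the lens x≈49.4 (given 48). The holder origin is about (595, 48.7), yaw −8.2°. These all fit, so I'll descend.

>>> step_arm:
  plan:
    - {"grip": 8.5, "tx": -0.74, "ty": 0.38, "tz": 2, "ax": 0, "ay": 0, "az": 0}
    - {"grip": 8.5, "tx": 0, "ty": 0, "tz": 3, "ax": 0, "ay": 0, "az": 0}
    - {"grip": 8.5, "tx": 0, "ty": 0, "tz": 3, "ax": 0, "ay": 0, "az": 0}
    - {"grip": 8.5, "tx": 0, "ty": 0, "tz": 3, "ax": 0, "ay": 0, "az": 0}
    - {"grip": 8.5, "tx": 0, "ty": 0, "tz": 3, "ax": 0, "ay": 0, "az": 0}
    - {"grip": 8.5, "tx": 0, "ty": 0, "tz": 2, "ax": 0, "ay": 0, "az": 0}
    - {"grip": 8.5, "tx": 0, "ty": 0, "tz": 2, "ax": 0, "ay": 0, "az": 0}
    - {"grip": 8.5, "tx": 0, "ty": 0, "tz": 0, "ax": 0, "ay": 0, "az": 0}

```text
time: 3.5
tool_pos: [593.6, 41.0, 46.1]
tcp_rot: [-179.5, 0.1, 81.1]
ft_force: [-0.7, -0.0, -0.6]
finger_gap: 85.0
```

>>> step_arm:
  newtons: 30
  plan:
    - {"grip": 5, "tx": 0, "ty": 0, "tz": 0, "ax": 0, "ay": 0, "az": 0}
    - {"grip": 4.4, "tx": 0, "ty": 0, "tz": 0, "ax": 0, "ay": 0, "az": 0}
    - {"grip": 4.2, "tx": 0, "ty": 0, "tz": 0, "ax": 0, "ay": 0, "az": 0}
    - {"grip": 4.0, "tx": 0, "ty": 0, "tz": 0, "ax": 0, "ay": 0, "az": 0}
    - {"grip": 3, "tx": 0, "ty": 0, "tz": 0, "ax": 0, "ay": 0, "az": 0}
    - {"grip": 3, "tx": 0, "ty": 0, "tz": 0, "ax": 0, "ay": 0, "az": 0}
    - {"grip": 3, "tx": 0, "ty": 0, "tz": 0, "ax": 0, "ay": 0, "az": 0}
    - {"grip": 3, "tx": 0, "ty": 0, "tz": 0, "ax": 0, "ay": 0, "az": 0}

```text
time: 4.17
tool_pos: [598.5, 41.0, 53.2]
tcp_rot: [179.8, -0.0, 81.3]
ft_force: [-2.0, 0.5, 6.9]
finger_gap: 35.7
```

Run:
```python
from h import *
s=sense();print(s['time'],s['tool_pos'],s['tcp_rot'],s['ft_force'],s['finger_gap'])
im=snapshot('side');cv2.imwrite('pics/s2.png',cv2.resize(im[150:340,190:400,::-1],None,fx=3,fy=3,interpolation=cv2.INTER_CUBIC))
```

```text
4.1667 [598.48563348  40.97618948  53.2064815 ] [ 1.79848768e+02 -2.37839397e-02  8.12520029e+01] [-1.9897162   0.52287934  6.9020563 ] 35.71534851704493
```

View pics/s2.png

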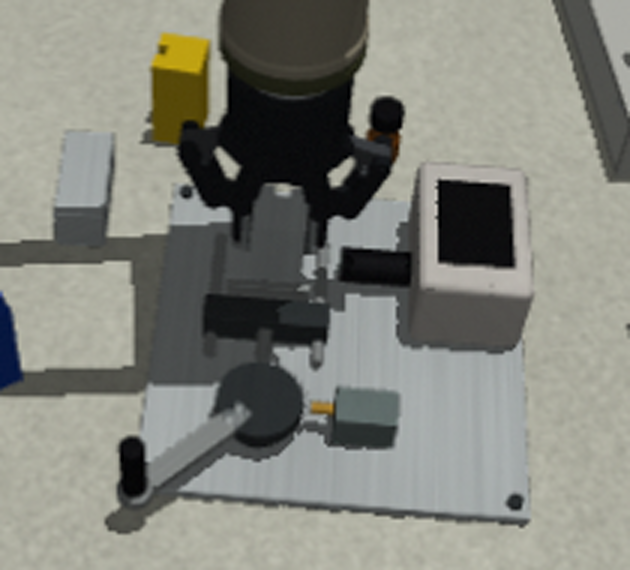

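Both fingers are on the plain ±x faces and the gap is 35.7 mm. Lifting.

>>> step_arm:
  newtons: 40
  plan:
    - {"grip": 3, "tx": 0, "ty": 0, "tz": 0, "ax": 0, "ay": 0, "az": 0}
    - {"grip": 3, "tx": 0, "ty": 0, "tz": -0.5, "ax": 0, "ay": 0, "az": 0}
    - {"grip": 3, "tx": 0, "ty": 0, "tz": -1, "ax": 0, "ay": 0, "az": 0}
    - {"grip": 3, "tx": 0, "ty": 0, "tz": -1.5, "ax": 0, "ay": 0, "az": 0}
    - {"grip": 3, "tx": 0, "ty": 0, "tz": -1.5, "ax": 0, "ay": 0, "az": 0}
    - {"grip": 3, "tx": 0, "ty": 0, "tz": -1, "ax": 0, "ay": 0, "az": 0}
    - {"grip": 3, "tx": 0, "ty": 0, "tz": -0.5, "ax": 0, "ay": 0, "az": 0}
    - {"grip": 3, "tx": 0, "ty": 0, "tz": 0, "ax": 0, "ay": 0, "az": 0}

```text
time: 4.88
tool_pos: [598.4, 40.9, 113.2]
tcp_rot: [179.8, -0.0, 81.3]
ft_force: [-0.1, -0.4, -3.0]
finger_gap: 35.8
```

>>> step_arm:
  plan:
    - {"grip": 3, "tx": 0, "ty": 0, "tz": 0, "ax": 0, "ay": 0, "az": 3}
    - {"grip": 3, "tx": 0, "ty": 0, "tz": 0, "ax": 0, "ay": 0, "az": 6}
    - {"grip": 3, "tx": 0, "ty": 0, "tz": 0, "ax": 0, "ay": 0, "az": 7}
    - {"grip": 3, "tx": 0, "ty": 0, "tz": 0, "ax": 0, "ay": 0, "az": 7}
    - {"grip": 3, "tx": 0, "ty": 0, "tz": 0, "ax": 0, "ay": 0, "az": 7}
    - {"grip": 3, "tx": 0, "ty": 0, "tz": 0, "ax": 0, "ay": 0, "az": 7}
    - {"grip": 3, "tx": 0, "ty": 0, "tz": 0, "ax": 0, "ay": 0, "az": 7}
    - {"grip": 3, "tx": 0, "ty": 0, "tz": 0, "ax": 0, "ay": 0, "az": 7}

```text
time: 5.55
tool_pos: [596.5, 40.9, 110.0]
tcp_rot: [-179.9, 0.1, 29.9]
ft_force: [-0.1, -0.1, -3.0]
finger_gap: 35.9
```

>>> step_arm:
  plan:
    - {"grip": 3, "tx": 0, "ty": 0, "tz": 0, "ax": 0, "ay": 0, "az": 7}
    - {"grip": 3, "tx": 0, "ty": 0, "tz": 0, "ax": 0, "ay": 0, "az": 7}
    - {"grip": 3, "tx": 0, "ty": 0, "tz": 0, "ax": 0, "ay": 0, "az": 7}
    - {"grip": 3, "tx": 0, "ty": 0, "tz": 0, "ax": 0, "ay": 0, "az": 7}
    - {"grip": 3, "tx": 0, "ty": 0, "tz": 0, "ax": 0, "ay": 0, "az": 6}
    - {"grip": 3, "tx": 0, "ty": 0, "tz": 0, "ax": 0, "ay": 0, "az": 4.4}
    - {"grip": 3, "tx": 0, "ty": 0, "tz": 0, "ax": 0, "ay": 0, "az": 0}
    - {"grip": 3, "tx": 0, "ty": 0, "tz": 0, "ax": 0, "ay": 0, "az": 0}

```text
time: 6.22
tool_pos: [596.7, 41.0, 110.3]
tcp_rot: [180.0, 0.1, -8.0]
ft_force: [0.5, 0.9, -2.6]
finger_gap: 35.7
```

Run:
```python
from h import *
s=sense();print(s['time'],s['tool_pos'],s['tcp_rot'],s['ft_force'],s['finger_gap'])
T=wristT();np.save('T3.npy',T)
w=snapshot('wrist');cv2.imwrite('pics/w3.png',w[:,:,::-1])
im=snapshot('side');cv2.imwrite('pics/s3.png',cv2.resize(im[150:340,190:400,::-1],None,fx=3,fy=3,interpolation=cv2.INTER_CUBIC))
```

```text
6.2167 [596.68608994  40.95387387 110.32279935] [ 1.79989602e+02  8.78163275e-02 -7.98810165e+00] [ 0.53338887  0.87735949 -2.6486377 ] 35.728541638616115
```

View pics/s3.png

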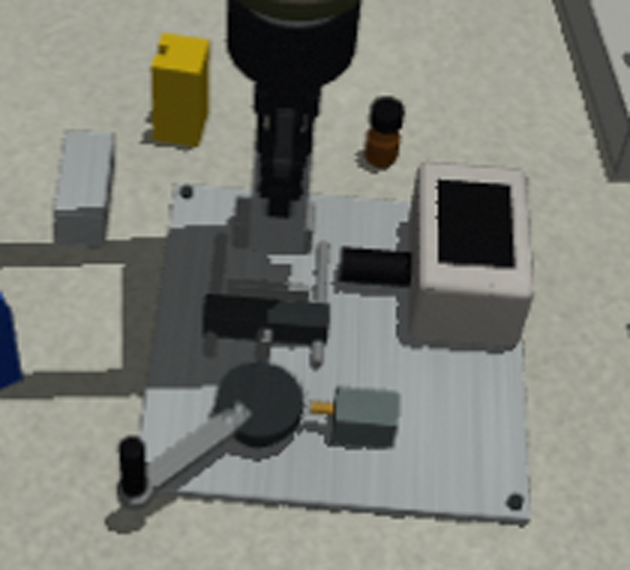

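View pics/w3.png

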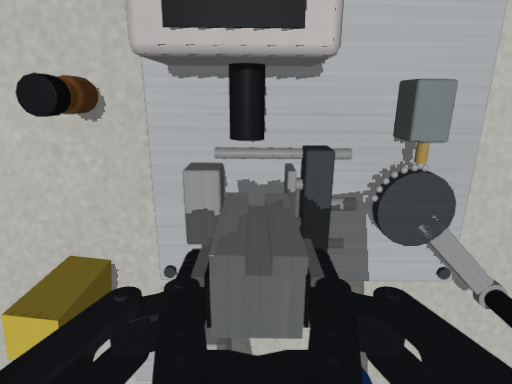

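Run:
```python
from h import *
im=cv2.imread('pics/w3.png');cv2.imwrite('pics/w3c.png',cv2.resize(im[140:350,170:350],None,fx=2.8*1,fy=2.8,interpolation=cv2.INTER_CUBIC))
```

```text
(no output)
```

View pics/w3c.png

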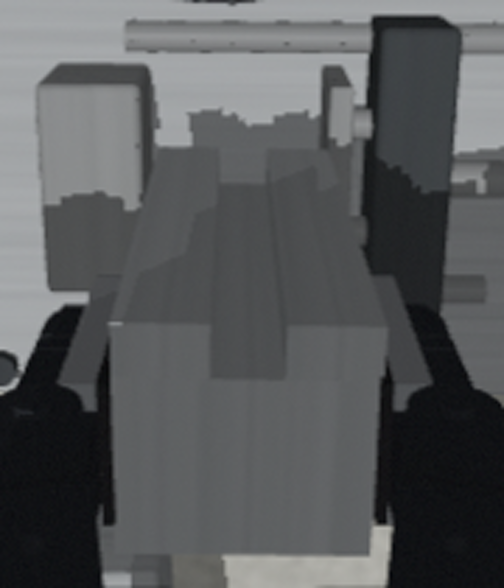

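Run:
```python
from h import *
T=np.load('T3.npy')
f=lambda c:np.array(c)/2.8+[170,140]-.4
yaw=np.radians(-8.2);R=np.array([[np.cos(yaw),-np.sin(yaw)],[np.sin(yaw),np.cos(yaw)]]);O=np.array([595.04,48.72])
H=lambda P:(P[:,:2]-O)@R
for z in (147,150,153):
    P=onz('wrist',f([[108,323],[385,323],[370,555],[115,552]]),z,T)
    print(z,H(P).round(1),H(P).mean(0).round(1)); 
    print(' bottom front',H(onz('wrist',f([[157,148],[330,150]]),z-80,T)).round(1))
print('fixed jaw top edges',H(onz('wrist',f([[150,190],[143,88],[42,88]]),38,T)).round(1))
s=sense();print('tcp',H(s['tool_pos'][None]))
```

```text
147 [[ 23.    9.1]
 [ 23.  -26.5]
 [-13.3 -26.2]
 [-12.8   9.7]] [ 5.  -8.5]
 bottom front [[ 22.3  10.2]
 [ 22.  -26.7]]
150 [[ 24.6   8.6]
 [ 24.6 -26. ]
 [-10.7 -25.7]
 [-10.3   9.2]] [ 7.1 -8.5]
 bottom front [[ 23.2   9.9]
 [ 22.9 -26.4]]
153 [[ 26.1   8.2]
 [ 26.2 -25.5]
 [ -8.1 -25.2]
 [ -7.7   8.7]] [ 9.2 -8.5]
 bottom front [[ 24.1   9.6]
 [ 23.8 -26.1]]
fixed jaw top edges [[ 2.6 15.1]
 [28.7 16. ]
 [28.6 40.4]]
tcp [[ 2.97981435 -7.41976607]]
```

The specimen hangs level: bottom front edge x 22.3, top 23. It is turned with the groove toward the lens, and corrected for the jaw reading its centre is at about (4, −6.3) in the holder. I'll shift it to (0, −5) and lower it.

>>> step_arm:
  plan:
    - {"grip": 3, "tx": -0.4, "ty": -0.13, "tz": 0, "ax": 0, "ay": 0, "az": 0.2}
    - {"grip": 3, "tx": 0, "ty": 0, "tz": 0.5, "ax": 0, "ay": 0, "az": 0}
    - {"grip": 3, "tx": 0, "ty": 0, "tz": 1, "ax": 0, "ay": 0, "az": 0}
    - {"grip": 3, "tx": 0, "ty": 0, "tz": 1, "ax": 0, "ay": 0, "az": 0}
    - {"grip": 3, "tx": 0, "ty": 0, "tz": 1, "ax": 0, "ay": 0, "az": 0}
    - {"grip": 3, "tx": 0, "ty": 0, "tz": 0.8, "ax": 0, "ay": 0, "az": 0}
    - {"grip": 3, "tx": 0, "ty": 0, "tz": 0.4, "ax": 0, "ay": 0, "az": 0}
    - {"grip": 3, "tx": 0, "ty": 0, "tz": 0, "ax": 0, "ay": 0, "az": 0}

```text
time: 6.98
tool_pos: [592.2, 42.8, 62.2]
tcp_rot: [180.0, 0.2, -8.3]
ft_force: [-0.5, 0.4, -3.6]
finger_gap: 35.7
```

>>> step_arm:
  plan:
    - {"grip": 3, "tx": 0, "ty": 0, "tz": 0, "ax": 0, "ay": 0, "az": 0}
    - {"grip": 3, "tx": 0, "ty": 0, "tz": 0.3, "ax": 0, "ay": 0, "az": 0}
    - {"grip": 3, "tx": 0, "ty": 0, "tz": 0.3, "ax": 0, "ay": 0, "az": 0}
    - {"grip": 3, "tx": 0, "ty": 0, "tz": 0.1, "ax": 0, "ay": 0, "az": 0}
    - {"grip": 3, "tx": 0, "ty": 0, "tz": 0, "ax": 0, "ay": 0, "az": 0}
    - {"grip": 3, "tx": 0, "ty": 0, "tz": 0, "ax": 0, "ay": 0, "az": 0}

```text
time: 7.48
tool_pos: [593.5, 42.8, 57.3]
tcp_rot: [-180.0, 0.0, -8.3]
ft_force: [-0.4, 0.2, -2.5]
finger_gap: 35.9
```

>>> step_arm:
  plan:
    - {"grip": 3, "tx": 0, "ty": 0, "tz": 0.2, "ax": 0, "ay": 0, "az": 0}
    - {"grip": 3, "tx": 0, "ty": 0, "tz": 0.1, "ax": 0, "ay": 0, "az": 0}
    - {"grip": 3, "tx": 0, "ty": 0, "tz": 0, "ax": 0, "ay": 0, "az": 0}
    - {"grip": 3, "tx": 0, "ty": 0, "tz": 0, "ax": 0, "ay": 0, "az": 0}

```text
time: 7.82
tool_pos: [593.4, 42.8, 54.2]
tcp_rot: [180.0, 0.0, -8.3]
ft_force: [0.5, 0.4, -2.7]
finger_gap: 35.7
```

>>> step_arm:
  plan:
    - {"grip": 3, "tx": 0, "ty": 0, "tz": 0.1, "ax": 0, "ay": 0, "az": 0}
    - {"grip": 3, "tx": 0, "ty": 0, "tz": 0, "ax": 0, "ay": 0, "az": 0}
    - {"grip": 3, "tx": 0, "ty": 0, "tz": 0, "ax": 0, "ay": 0, "az": 0}

```text
time: 8.07
tool_pos: [593.6, 42.8, 53.3]
tcp_rot: [-180.0, -0.0, -8.3]
ft_force: [0.6, -1.2, -2.6]
finger_gap: 35.5
```

>>> step_arm:
  plan:
    - {"grip": 3, "tx": 0, "ty": 0, "tz": 0.08, "ax": 0, "ay": 0, "az": 0}
    - {"grip": 3, "tx": 0, "ty": 0, "tz": 0, "ax": 0, "ay": 0, "az": 0}
    - {"grip": 3, "tx": 0, "ty": 0, "tz": 0, "ax": 0, "ay": 0, "az": 0}

```text
time: 8.32
tool_pos: [593.9, 42.8, 53.2]
tcp_rot: [-180.0, -0.0, -8.3]
ft_force: [-3.1, 1.2, 4.2]
finger_gap: 35.9
```

It is standing on the plate: the force went from −2.6 to +4.2 N. Releasing.

>>> step_arm:
  plan:
    - {"grip": 4.2, "tx": 0, "ty": 0, "tz": 0, "ax": 0, "ay": 0, "az": 0}
    - {"grip": 5, "tx": 0, "ty": 0, "tz": 0, "ax": 0, "ay": 0, "az": 0}
    - {"grip": 6.5, "tx": 0, "ty": 0, "tz": 0, "ax": 0, "ay": 0, "az": 0}
    - {"grip": 8.5, "tx": 0, "ty": 0, "tz": 0, "ax": 0, "ay": 0, "az": 0}
    - {"grip": 8.5, "tx": 0, "ty": 0, "tz": 0, "ax": 0, "ay": 0, "az": 0}
    - {"grip": 8.5, "tx": 0, "ty": 0, "tz": 0, "ax": 0, "ay": 0, "az": 0}
    - {"grip": 8.5, "tx": 0, "ty": 0, "tz": 0, "ax": 0, "ay": 0, "az": 0}
    - {"grip": 8.5, "tx": 0, "ty": 0, "tz": 0, "ax": 0, "ay": 0, "az": 0}

```text
time: 8.98
tool_pos: [593.5, 42.8, 52.5]
tcp_rot: [180.0, 0.0, -8.3]
ft_force: [-0.7, -0.8, -0.2]
finger_gap: 85.0
```

>>> step_arm:
  plan:
    - {"grip": 8.5, "tx": 0, "ty": 0, "tz": -1, "ax": 0, "ay": 0, "az": 0}
    - {"grip": 8.5, "tx": 0, "ty": 0, "tz": -2, "ax": 0, "ay": 0, "az": 0}
    - {"grip": 8.5, "tx": 0, "ty": 0, "tz": -3, "ax": 0, "ay": 0, "az": 0}
    - {"grip": 8.5, "tx": 0, "ty": 0, "tz": -3, "ax": 0, "ay": 0, "az": 0}
    - {"grip": 8.5, "tx": 0, "ty": 0, "tz": -3, "ax": 0, "ay": 0, "az": 0}
    - {"grip": 8.5, "tx": 0, "ty": 0, "tz": -2, "ax": 0, "ay": 0, "az": 0}
    - {"grip": 8.5, "tx": 0, "ty": 0, "tz": 0, "ax": 0, "ay": 0, "az": 0}
    - {"grip": 8.5, "tx": 0, "ty": 0, "tz": 0, "ax": 0, "ay": 0, "az": 0}

```text
time: 9.65
tool_pos: [594.9, 42.8, 195.3]
tcp_rot: [-180.0, -0.3, -8.3]
ft_force: [0.4, 0.3, -1.0]
finger_gap: 85.0
```

Run:
```python
from h import *
s=sense();print(s['time'],s['tool_pos'],s['tcp_rot'],s['ft_force'],s['finger_gap'])
T=wristT();np.save('T4.npy',T)
w=snapshot('wrist')[:,:,::-1];cv2.imwrite('pics/w4.png',cv2.resize(w[60:300,120:400],None,fx=2.5,fy=2.5,interpolation=cv2.INTER_CUBIC))
cv2.imwrite('pics/w4full.png',w)
```

```text
9.65 [594.85981514  42.8008581  195.31772769] [-179.9652982    -0.25551211   -8.33303852] [ 0.44328184  0.34113092 -1.04162373] 85.01993467189568
```

View pics/w4.png

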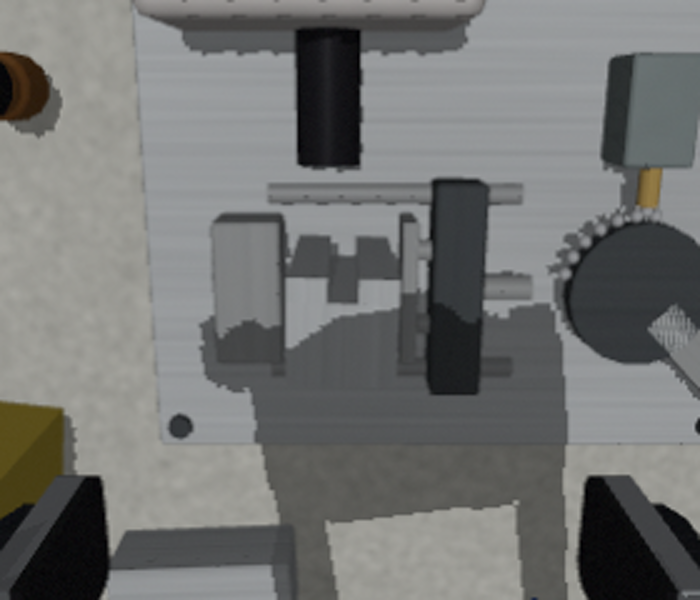

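View pics/w4full.png

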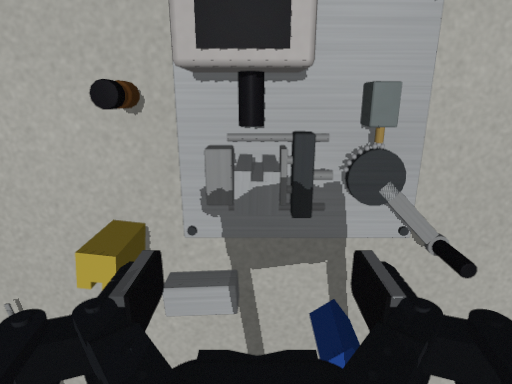

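Run:
```python
from h import *
T=np.load('T4.npy')
f=lambda c:np.array(c)/2.5+[120,60]-.4
yaw=np.radians(-8.2);R=np.array([[np.cos(yaw),-np.sin(yaw)],[np.sin(yaw),np.cos(yaw)]]);O=np.array([595.04,48.72])
H=lambda P:(P[:,:2]-O)@R
print('spec top',H(onz('wrist',f([[288,277],[398,280],[398,376]]),90,T)).round(1))
print('jaw',H(onz('wrist',f([[284,350],[282,222],[215,224]]),38,T)).round(1))
# knob top in wrist full
print('knob',H(onz('wrist',[[464,265]],88,T)).round(1), onz('wrist',[[464,265]],88,T))
th=np.radians(225);Ot=O+R@[-.65,-.65]
for a in (0,.24,.48,.72):
    k=np.array([0,-120])+100*np.array([np.cos(th-a),np.sin(th-a)]);print(a,k,Ot+R@k)
im=cv2.imread('pics/w4full.png');cv2.imwrite('pics/w4k.png',cv2.resize(im[200:300,380:500],None,fx=5,fy=5,interpolation=cv2.INTER_CUBIC))
```

```text
spec top [[ 20.2  10.3]
 [ 19.1 -24. ]
 [-12.7 -24.5]]
jaw [[-20.3  16.2]
 [ 29.4  15.7]
 [ 28.7  40.5]]
knob [[ -64.6 -186. ]] [[ 504.60178309 -126.19153495   88.        ]]
0 [ -70.71067812 -190.71067812] [ 497.1153275 -130.5061533]
0.24 [ -85.49208079 -171.87585298] [ 485.17143751 -109.75563537]
0.48 [ -95.37273112 -150.06729383] [478.5023362  -86.76077527]
0.72 [ -99.78623022 -126.53515562] [477.49032348 -62.83973154]
```

View pics/w4k.png

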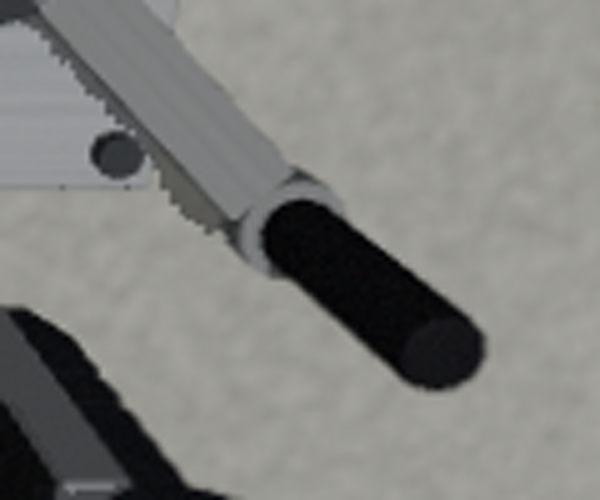

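Run:
```python
from h import *
T=np.load('T4.npy')
print(onz('wrist',[[467,270.6]],88,T).round(1),onz('wrist',[[439.2,244.8]],38,T).round(1))
```

```text
[[ 498.6 -129.    88. ]] [[ 499.  -131.4   38. ]]
```

>>> step_arm:
  plan:
    - {"grip": 6, "tx": -0.88, "ty": 2.3, "tz": 0, "ax": 0, "ay": 0, "az": 0}
    - {"grip": 6, "tx": -0.88, "ty": 2.3, "tz": 0, "ax": 0, "ay": 0, "az": 0}
    - {"grip": 6, "tx": -0.88, "ty": 2.3, "tz": 0, "ax": 0, "ay": 0, "az": 0}
    - {"grip": 6, "tx": -0.88, "ty": 2.3, "tz": 0, "ax": 0, "ay": 0, "az": 0}
    - {"grip": 6, "tx": -0.88, "ty": 2.3, "tz": 0, "ax": 0, "ay": 0, "az": 0}
    - {"grip": 6, "tx": -0.88, "ty": 2.3, "tz": 0, "ax": 0, "ay": 0, "az": 0}
    - {"grip": 6, "tx": -0.88, "ty": 2.3, "tz": 0, "ax": 0, "ay": 0, "az": 0}
    - {"grip": 6, "tx": -0.88, "ty": 2.3, "tz": 0, "ax": 0, "ay": 0, "az": 0}

```text
time: 10.37
tool_pos: [495.4, -129.5, 190.6]
tcp_rot: [-180.0, 0.2, -8.3]
ft_force: [-0.2, 0.2, 0.5]
finger_gap: 59.7
```

>>> step_arm:
  plan:
    - {"grip": 6, "tx": 0, "ty": 0, "tz": 0, "ax": 0, "ay": 0, "az": -6}
    - {"grip": 6, "tx": 0, "ty": 0, "tz": 0, "ax": 0, "ay": 0, "az": -7}
    - {"grip": 6, "tx": 0, "ty": 0, "tz": 0, "ax": 0, "ay": 0, "az": -7}
    - {"grip": 6, "tx": 0, "ty": 0, "tz": 0, "ax": 0, "ay": 0, "az": -7}
    - {"grip": 6, "tx": 0, "ty": 0, "tz": 0, "ax": 0, "ay": 0, "az": -7}
    - {"grip": 6, "tx": 0, "ty": 0, "tz": 0, "ax": 0, "ay": 0, "az": -7}
    - {"grip": 6, "tx": 0, "ty": 0, "tz": 0, "ax": 0, "ay": 0, "az": -4}
    - {"grip": 6, "tx": 0, "ty": 0, "tz": 0, "ax": 0, "ay": 0, "az": 0}

```text
time: 11.03
tool_pos: [496.1, -128.7, 190.7]
tcp_rot: [-179.8, 0.1, 36.9]
ft_force: [0.5, 0.5, 0.3]
finger_gap: 60.3
```

>>> step_arm:
  plan:
    - {"grip": 6, "tx": 0, "ty": 0, "tz": 0, "ax": 0, "ay": 0, "az": 0}
    - {"grip": 6, "tx": 0, "ty": 0, "tz": 0, "ax": 0, "ay": 0, "az": 0}

```text
time: 11.2
tool_pos: [496.7, -128.9, 191.6]
tcp_rot: [-179.9, 0.1, 36.5]
ft_force: [0.6, -0.5, 0.3]
finger_gap: 60.0
```

Run:
```python
from h import *
s=sense();print(s['time'],s['tool_pos'],s['tcp_rot'],s['ft_force'],s['finger_gap'],s['joint_pos'])
T=wristT();np.save('T5.npy',T)
w=snapshot('wrist')[:,:,::-1];cv2.imwrite('pics/w5.png',w)
print('blue', onz('side',[[183,277]],0), onz('top',[[330,252]],80))
```

```text
11.2 [ 496.66407717 -128.85675645  191.55761891] [-1.79918791e+02  5.25610817e-02  3.65100687e+01] [ 0.60214674 -0.52887879  0.33820933] 59.95039625880389 [-2.02715103e+01 -4.71898658e+00  1.01825654e+02  5.20980005e-04
  8.29900663e+01  3.32183942e+01]
blue [[396.28306538 -25.44033734   0.        ]] [[399.00636011 -14.09931117  80.        ]]
```

View pics/w5.png

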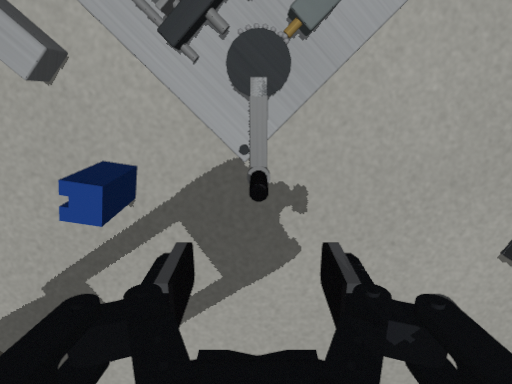

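Run:
```python
from h import *
T=np.load('T5.npy')
im=cv2.imread('pics/w5.png');g=cv2.cvtColor(im,6)[165:206,245:275];n=(g<45).astype(np.uint8)
ys,xs=np.nonzero(n);print(xs.min()+245,xs.max()+245,ys.min()+165,ys.max()+165)
P=onz('wrist',[[259,ys.max()+165-5.5]],88,T)[0]; print(P)
s=sense();Rt=Rn.from_euler('xyz',s['tcp_rot'],degrees=True).as_matrix();print('tool offset',Rt.T@(P-s['tool_pos']))
cv2.imwrite('pics/w5k.png',cv2.resize(im[150:220,220:300],None,fx=7,fy=7,interpolation=cv2.INTER_CUBIC))
```

```text
249 267 171 201
[ 496.64949868 -132.58050304   88.        ]
tool offset [ -2.2435859    2.91942238 103.82720809]
```

View pics/w5k.png

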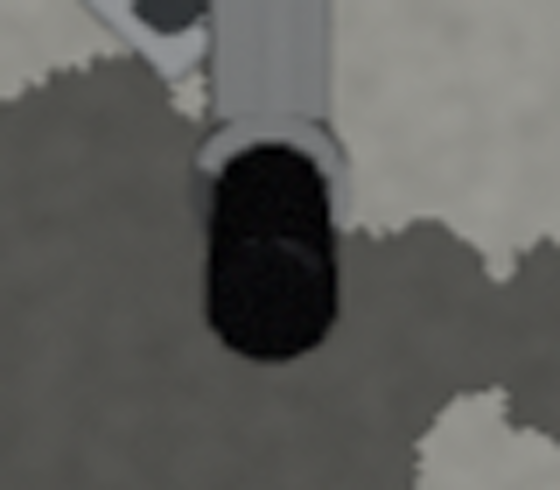

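The knob's top disc is at px (258.5, 192), which puts it within 1 mm of the TCP's axis once the bias is corrected. Descending.

>>> step_arm:
  plan:
    - {"grip": 6, "tx": -0.05, "ty": 0.05, "tz": 2, "ax": 0, "ay": 0, "az": 0}
    - {"grip": 6, "tx": 0, "ty": 0, "tz": 3, "ax": 0, "ay": 0, "az": 0}
    - {"grip": 6, "tx": 0, "ty": 0, "tz": 3, "ax": 0, "ay": 0, "az": 0}
    - {"grip": 6, "tx": 0, "ty": 0, "tz": 3, "ax": 0, "ay": 0, "az": 0}
    - {"grip": 6, "tx": 0, "ty": 0, "tz": 2, "ax": 0, "ay": 0, "az": 0}
    - {"grip": 6, "tx": 0, "ty": 0, "tz": 1.3, "ax": 0, "ay": 0, "az": 0}
    - {"grip": 6, "tx": 0, "ty": 0, "tz": 0, "ax": 0, "ay": 0, "az": 0}
    - {"grip": 6, "tx": 0, "ty": 0, "tz": 0, "ax": 0, "ay": 0, "az": 0}

```text
time: 11.92
tool_pos: [496.4, -129.5, 48.9]
tcp_rot: [-179.9, 0.1, 36.6]
ft_force: [1.0, -0.7, 0.7]
finger_gap: 60.0
```

>>> step_arm:
  newtons: 40
  plan:
    - {"grip": 4, "tx": 0, "ty": 0, "tz": 0, "ax": 0, "ay": 0, "az": 0}
    - {"grip": 3, "tx": 0, "ty": 0, "tz": 0, "ax": 0, "ay": 0, "az": 0}
    - {"grip": 2.4, "tx": 0, "ty": 0, "tz": 0, "ax": 0, "ay": 0, "az": 0}
    - {"grip": 2, "tx": 0, "ty": 0, "tz": 0, "ax": 0, "ay": 0, "az": 0}
    - {"grip": 1.2, "tx": 0, "ty": 0, "tz": 0, "ax": 0, "ay": 0, "az": 0}
    - {"grip": 1.2, "tx": 0, "ty": 0, "tz": 0, "ax": 0, "ay": 0, "az": 0}
    - {"grip": 1.2, "tx": 0, "ty": 0, "tz": 0, "ax": 0, "ay": 0, "az": 0}
    - {"grip": 1.2, "tx": 0, "ty": 0, "tz": 0, "ax": 0, "ay": 0, "az": 0}

```text
time: 12.58
tool_pos: [497.5, -129.6, 50.5]
tcp_rot: [180.0, -0.0, 36.7]
ft_force: [-2.1, 2.7, 5.2]
finger_gap: 14.6
```

Run:
```python
from h import *
s=sense();print(s['time'],s['tool_pos'],s['tcp_rot'],s['ft_force'],s['finger_gap'])
im=snapshot('side');cv2.imwrite('pics/s6.png',cv2.resize(im[150:340,190:400,::-1],None,fx=3,fy=3,interpolation=cv2.INTER_CUBIC))
```

```text
12.5833 [ 497.4934062  -129.62734301   50.48414804] [ 1.79977506e+02 -3.89329599e-02  3.66683353e+01] [-2.05326406  2.71210192  5.22512892] 14.61629121774572
```

View pics/s6.png

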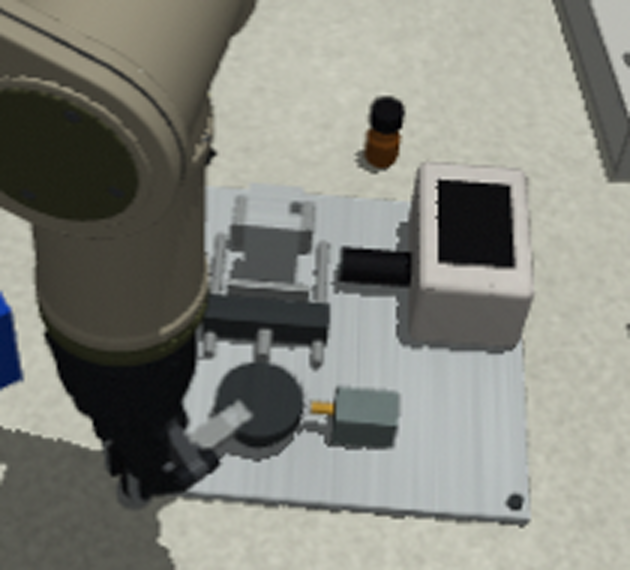

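Gripped on the knob. Now I'll swing along the arc: 2° per row is a 3.49 mm chord along tool −y.

>>> step_arm:
  plan:
    - {"grip": 1.2, "tx": 0.006, "ty": -0.349, "tz": 0, "ax": 0, "ay": 0, "az": 2}
    - {"grip": 1.2, "tx": 0.006, "ty": -0.349, "tz": 0, "ax": 0, "ay": 0, "az": 2}
    - {"grip": 1.2, "tx": 0.006, "ty": -0.349, "tz": 0, "ax": 0, "ay": 0, "az": 2}
    - {"grip": 1.2, "tx": 0.006, "ty": -0.349, "tz": 0, "ax": 0, "ay": 0, "az": 2}
    - {"grip": 1.2, "tx": 0.006, "ty": -0.349, "tz": 0, "ax": 0, "ay": 0, "az": 2}
    - {"grip": 1.2, "tx": 0.006, "ty": -0.349, "tz": 0, "ax": 0, "ay": 0, "az": 2}
    - {"grip": 1.2, "tx": 0.006, "ty": -0.349, "tz": 0, "ax": 0, "ay": 0, "az": 2}
    - {"grip": 1.2, "tx": 0.006, "ty": -0.349, "tz": 0, "ax": 0, "ay": 0, "az": 2}

```text
time: 13.3
tool_pos: [484.9, -106.6, 50.7]
tcp_rot: [179.8, -0.1, 20.6]
ft_force: [2.3, -9.0, 0.4]
finger_gap: 15.1
```

```bash
cat >> h.py <<'E'
def lever():
    s=sense();yaw=np.radians(-8.2);R=np.array([[np.cos(yaw),-np.sin(yaw)],[np.sin(yaw),np.cos(yaw)]]);O=np.array([595.04,48.72])+R@[-.65,-.65]
    d=R.T@(s['tool_pos'][:2]-O)-[0,-120]
    a=np.radians(225)-(np.arctan2(d[1],d[0])%(2*np.pi))
    print('t',s['time'],'lever',a,'rad',np.linalg.norm(d),'F',s['ft_force'],'gap',s['finger_gap'],s['tcp_rot'])
E
python3 -c "
from h import *
lever()"
```

```text
t 13.3 lever 0.27092487491070694 rad 99.07277322442519 F [ 2.30142397 -8.95186571  0.41407213] gap 15.14977640594417 [ 1.79806916e+02 -9.34209284e-02  2.05593664e+01]
```

>>> step_arm:
  plan:
    - {"grip": 1.2, "tx": 0.006, "ty": -0.349, "tz": 0, "ax": 0, "ay": 0, "az": 2}
    - {"grip": 1.2, "tx": 0.006, "ty": -0.349, "tz": 0, "ax": 0, "ay": 0, "az": 2}
    - {"grip": 1.2, "tx": 0.006, "ty": -0.349, "tz": 0, "ax": 0, "ay": 0, "az": 2}
    - {"grip": 1.2, "tx": 0.006, "ty": -0.349, "tz": 0, "ax": 0, "ay": 0, "az": 2}
    - {"grip": 1.2, "tx": 0.006, "ty": -0.349, "tz": 0, "ax": 0, "ay": 0, "az": 2}
    - {"grip": 1.2, "tx": 0.006, "ty": -0.349, "tz": 0, "ax": 0, "ay": 0, "az": 2}
    - {"grip": 1.2, "tx": 0.006, "ty": -0.349, "tz": 0, "ax": 0, "ay": 0, "az": 2}
    - {"grip": 1.2, "tx": 0.006, "ty": -0.349, "tz": 0, "ax": 0, "ay": 0, "az": 2}

```text
time: 13.97
tool_pos: [478.4, -80.1, 50.7]
tcp_rot: [179.8, -0.1, 4.6]
ft_force: [-1.9, -11.8, 1.4]
finger_gap: 14.9
```

```bash
python3 -c "
from h import *
lever()"
```

```text
t 13.9667 lever 0.5462397560859413 rad 99.27473642575721 F [ -1.94258759 -11.7856475    1.42179652] gap 14.932698119243561 [ 1.79774064e+02 -8.40760260e-02  4.56060645e+00]
```

>>> step_arm:
  plan:
    - {"grip": 1.2, "tx": 0.006, "ty": -0.349, "tz": 0, "ax": 0, "ay": 0, "az": 2}
    - {"grip": 1.2, "tx": 0.006, "ty": -0.349, "tz": 0, "ax": 0, "ay": 0, "az": 2}
    - {"grip": 1.2, "tx": 0.006, "ty": -0.349, "tz": 0, "ax": 0, "ay": 0, "az": 2}
    - {"grip": 1.2, "tx": 0.003, "ty": -0.175, "tz": 0, "ax": 0, "ay": 0, "az": 1}
    - {"grip": 1.2, "tx": 0.003, "ty": -0.175, "tz": 0, "ax": 0, "ay": 0, "az": 1}
    - {"grip": 1.2, "tx": 0.003, "ty": -0.175, "tz": 0, "ax": 0, "ay": 0, "az": 1}
    - {"grip": 1.2, "tx": 0, "ty": 0, "tz": 0, "ax": 0, "ay": 0, "az": 0}
    - {"grip": 1.2, "tx": 0, "ty": 0, "tz": 0, "ax": 0, "ay": 0, "az": 0}

```text
time: 14.63
tool_pos: [477.9, -63.1, 50.5]
tcp_rot: [179.9, -0.0, -4.3]
ft_force: [-3.6, -3.0, 6.9]
finger_gap: 15.4
```

```bash
python3 -c "
from h import *
lever()
for n in ('top','side','wrist'):
    im=snapshot(n)[:,:,::-1]
    if n=='top': im=cv2.resize(im[80:225,250:400],None,fx=4,fy=4,interpolation=2)
    if n=='side': im=cv2.resize(im[150:340,190:400],None,fx=3,fy=3,interpolation=2)
    cv2.imwrite('pics/%s7.png'%n,im)
lever()
"
```

```text
t 14.6333 lever 0.7180301867111893 rad 99.53401894533327 F [-3.61741385 -3.01894872  6.94252016] gap 15.397955696035192 [ 1.79933681e+02 -4.10286143e-02 -4.33846478e+00]
t 14.7833 lever 0.7175693551233251 rad 99.54911632740854 F [-3.69881372 -2.17195181  5.78600342] gap 15.151107520685688 [ 1.79935344e+02 -3.94926084e-02 -4.34022095e+00]
```

View pics/wrist7.png

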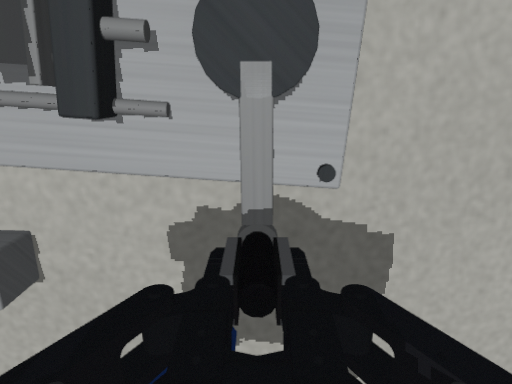

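View pics/side7.png

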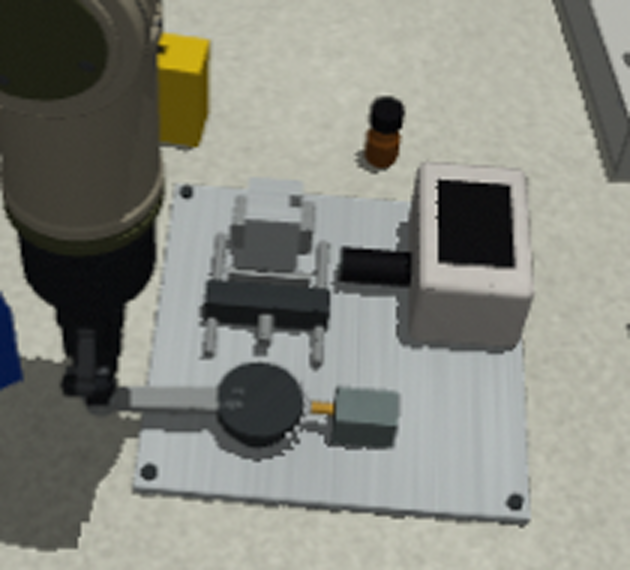

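View pics/top7.png

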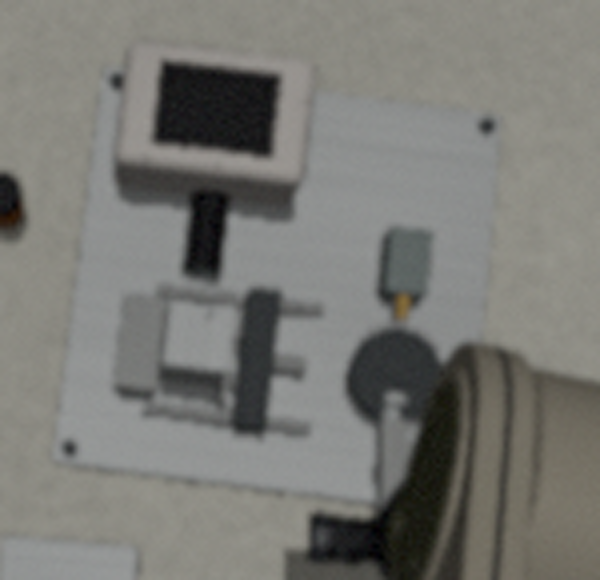

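The specimen now sits against the fixed jaw, with the groove notch on the lens side at side crop (297,200). The arm points along holder −x. I'll hold a moment, then hand in.

>>> step_arm:
  plan:
    - {"grip": 1.2, "tx": 0, "ty": 0, "tz": 0, "ax": 0, "ay": 0, "az": 0}
    - {"grip": 1.2, "tx": 0, "ty": 0, "tz": 0, "ax": 0, "ay": 0, "az": 0}
    - {"grip": 1.2, "tx": 0, "ty": 0, "tz": 0, "ax": 0, "ay": 0, "az": 0}
    - {"grip": 1.2, "tx": 0, "ty": 0, "tz": 0, "ax": 0, "ay": 0, "az": 0}
    - {"grip": 1.2, "tx": 0, "ty": 0, "tz": 0, "ax": 0, "ay": 0, "az": 0}
    - {"grip": 1.2, "tx": 0, "ty": 0, "tz": 0, "ax": 0, "ay": 0, "az": 0}

```text
time: 15.28
tool_pos: [477.9, -63.1, 50.5]
tcp_rot: [179.9, -0.0, -4.3]
ft_force: [-3.0, -2.6, 5.5]
finger_gap: 14.8
```

```bash
python3 -c "
from h import *
lever()
print(hand_in())
"
```

```text
t 15.2833 lever 0.7173576679660849 rad 99.5561995486567 F [-2.96259578 -2.59454738  5.5237003 ] gap 14.8301976780532 [ 1.79936675e+02 -3.75737338e-02 -4.34216692e+00]
the job is handed in; nothing more can be done
None
```

I lifted the specimen out of the jaws, turned it a quarter turn clockwise and stood it back with its groove toward the lens. I then swung the lever to the third click and handed in at 15.3 s, still gripping the knob. No verdict was reported.

- **Lever:** my last check, worked out from the TCP pose, gave 0.717 rad at a 99.6 mm radius. The target notch is 0.72 rad and the knob's radius is 100 mm. The reading held steady for over half a second before hand-in.
- **Specimen:** the last side and top pictures show it upright against the fixed jaw, groove toward the lens. Before clamping I measured its centre about 0.6 mm from the middle along the jaws. I judged its squareness after clamping by eye only.
- **Other objects:** I never went near the spare block, vial or beaker. The vial stood in place in the last side picture. I did not check the spare block or beaker again at the end.

**Problems and mismatches:**
- The first four move calls were refused because the rows left out some keys. The arm did not move.
- The finger opening on the 16 mm knob read 14.6–15.4 mm, slightly under its diameter.
- The wrist camera disagreed with the other measurements by about 2 mm, and I corrected for it using the fixed jaw.

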